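# Bring the barrel polisher's filler stem to the top

## Robot

A 6-joint arm with a two-finger parallel gripper is mounted at the origin on the work surface; the furniture and walls round the work are solid. World frame = base frame: x ahead of the robot, y to its left, z up, the work surface at z = 0. Lengths are in m, angles in rad, forces in N, time in s.
With the tool pointing down it reaches from about 0.35 to 0.975 m from the base axis. Payload 4.9 kg.
Tool frame: the origin (TCP) lies at the very end of the fingers, on their centre line; the grasp point (between the pads) lies 19 mm behind it; x points along the fingers, y is the direction in which the jaws open and shut, and the axes are right-handed (so a half turn about x gives the same grasp; the last joint's range is limited). The gripper opens to 85 mm and grips with 20 to 120 N. Pads are 22 mm wide; open, the fingers measure 114 mm over their backs; the gripper's body (76 mm by 85 mm) begins 54 mm behind the grasp point. The pads swing forward as they close: fully open they stand 13 mm farther back than shut.
Start: joints at [1.083, 0.053, 1.613, -0, 1.476, -0.119], TCP at [0.225, 0.583, 0.201] pointing down, gripper open.
Joint ranges: [-3.01, 3.01], [-1.01, 2.22], [0.06, 2.58], [-1.02, 4.17], [0.09, 2.62], [-3.14, 3.14]. Speed limits (rad/s): [2.57, 2.57, 3.14, 3.14, 3.14, 3.14].

## Interface

Orientations are given as a rotation vector (axis times angle).
In Python, from station import ctrl, get_image, calibration, finish_job, search_frame, cut_out, mark_of gives the robot as it stands. The module is installed in compiled form; this text tells all that it offers.
- The arm moves only by the tool arm_command, never from a script. Its argument "plan" is a list that holds one entry, the list of rows, each a list of 7 numbers: the shift along the tool's x, y, z in m, then the turn, a rotation vector about the tool's x, y, z in degrees, then the finger opening in m, from 0 to 0.0854. A call has 1 to 20 rows; each row shifts and turns the pose as measured when the row begins, along the tool's axes as they then stand; what a row does not reach is not made up. A row lasts 1/12 s, in which the tool goes at most 41.7 mm and 7.16 degrees, less where a joint would pass 70% of its speed; a pose out of reach is approached as far as the arm can. A call with a gripper value outside its range is refused whole. The fingers move at their own pace and stop on an object; "squeeze" is the grip in N (left out, the last holds). Time passes only in rows, so rows that do not move let the fingers close. It gives the time, the measured TCP pose, the force and the opening at its end, in the units of the state.
- ctrl.get_obs(): the state, without advancing time (a new reading comes with each control period).
- get_image(name): name is "side" or "top" or "wrist"; returns the picture (480x640x3 uint8, red, green, blue); there is no depth.
- calibration(name): a dict with "fx", "fy", "cx", "cy" (pixels), "cam_to_world" (4x4, takes a point from camera to world coordinates); the wrist camera has in their place "hand_eye" (4x4, takes a point from camera to tool coordinates, whose origin is the TCP and whose axes are the tool frame's). Camera axes: x right, y down, z forward; pixel columns grow to the right and rows downward; lengths in m; the calibration is good to about 2 mm. A picture is of the moment at which its call begins: read the wrist's pose just before it. calibration takes no time and is no camera call.
- finish_job(): hands the job in, once; it reports no verdict.
Trained networks look in the newest picture that a camera, given by its name, has taken for a name from the list of things; names that differ only in an ending like _2 or _b are one class to them, and where a whole thing is asked for, a point or a joint stands for the part that bears it (a point fixed in the world has none). Each returns a list of dicts, best first, with "conf" (0 to 1); they miss things now and then, are a little off and sometimes report something else, mostly with a low value. They report only what shows in the picture. A call takes as long as a camera call.
- search_frame(camera, thing): "at" ([x, y, z] in m, in the coordinates of the camera as it stood for that picture, good to about 4 mm: the middle of the surface that is visible of it).
- cut_out(camera, thing): "mask" (480x640 bool, what is visible of it).
- mark_of(camera, thing): "at" ([x, y, z] in m, in the coordinates of the camera as it stood for that picture, good to about 4 mm: a listed point, or the origin of a listed thing).
The state is a dict: "t": time; "q": joint angles; "dq": joint speeds; "effort": joint torques, N m; "tool_pos": TCP position; "tool_rot": TCP orientation; "contact_force": force on the tool from outside, world axes, zero at the start; "wrist_torque": the same for the moment, N m; "opening": finger opening in m.
Only numpy, scipy, OpenCV 4.12 (cv2) and the standard library are available. Lean on these libraries where they do the work, as an engineer would, in place of code of your own. Each camera call takes 0.05 s, during which the arm holds its last target. There are 200 camera calls.

## Task

Turn the barrel polisher by pushing one arm of its star handwheel after another with the fingertips or the outside of the fingers, until the red-capped filler stem on the barrel points straight up, and leave it standing so. Turn it steadily, never faster than about one turn a second, and do not grip the arms or take them between the fingers; do not touch the barrel or its stem, and leave everything else on the bench where it is.

Things in the scene. Friction and masses are not known exactly. Their poses are not given: they have to be found in the camera images.
- stand: Blue stand of a barrel polisher, fixed to the bench, foot 200 x 130 mm. Origin on the bench top, straight under the level axle, which lies 125 mm above it along the stand's x. +x points from the star handwheel (robot's side) to the barrel, +z up. Along x: plane of the star -85 mm, front bearing (42 mm round, 22 thick) -36, barrel -20 to 88, rear bearing 105.
- star (a joint): Turning angle of star and barrel together, rad: 0 = filler stem straight up (so is 2 pi); grows clockwise as seen from the robot, the star's side. Turns over several turns either way and stays where it is left: friction 0.18 N m (2 to 3 N at an arm's end).
- star_hub (a point): Centre of the star handwheel, on the axle. Its frame turns with it: x along the axle away from the robot, z in the stem's direction. No rim: five polished, slippery steel arms 12 mm thick, each with a black ball of 20 mm diameter centred 80 mm from the axle (reach 90); hub 42 mm wide. Arms 36, 108, 180, 252, 324 degrees from the stem, which lies midway between two arms.
- stem_tip (a point): Outer end of the brass filler stem with red cap that sticks out of the side of the grey barrel (88 mm diameter), 79 mm from the axle, 119 mm behind the plane of the star. Its z axis points outwards along the stem (cap 20 mm in diameter).
- glue_pot: Bystander, loose: amber glue pot with black lid, 42 mm wide, 54 mm high. Origin at the centre of its underside.
- glass_jar: Bystander, loose: clear jar with dark lid, 64 mm wide, 99 mm high. Origin at the centre of its underside.
- screwdriver: Bystander, loose: red-handled screwdriver, 145 mm long, lying flat. Origin at the centre of its underside.
- pliers: Bystander, loose: flat-nose pliers with red grips, 129 mm long, lying flat. Origin at the centre of its underside.
- white_cup: Bystander, loose: white metal cup, upside down, 57 mm wide, 48 mm high. Origin at the centre of its underside.
- gum_block: Bystander, loose: grey abrasive block 20x50x12 mm. Origin at the centre of its underside.

How it is judged:
On the way, in this order (a step that is already met when the one before it is completed fails the run):
1. the fingers push an arm of the star (contact force between the fingers and star above 0.3 N and angle between stem_tip's own z axis and vertical above 1 rad), for 0.05 s.
2. the stem has come up to within 60 degrees of the top (angle between stem_tip's own z axis and vertical below 1 rad), for 0.05 s.
At the end, for the whole second after the job is handed in: The filler stem points straight up to within 0.12 rad (about 7 degrees) and the barrel is at rest (below 0.05 rad/s); every bystander is within 20 mm of where it stood (angle between stem_tip's own z axis and vertical below 0.12 rad and height (world z) of stem_tip above 0.19 m and velocity of joint star between -0.05 and 0.05 rad/s and distance of each of glue_pot, glass_jar, screwdriver, pliers, white_cup, gum_block from where it was at the start of the episode below 0.02 m); the robot touches nothing.
It fails at once if the barrel or its stem is touched by the robot (contact force between any of the fingers, the arm and star_c0 above 0.5 N or contact force between any of the fingers, the arm and star_c1 above 0.5 N).
It fails at once if an arm of the star is gripped (it lies between the fingers, at the grasp point) (distance between the grasp point and star_c4 below 0.01 m or distance between the grasp point and star_c5 below 0.01 m or distance between the grasp point and star_c6 below 0.01 m or distance between the grasp point and star_c7 below 0.01 m or distance between the grasp point and star_c8 below 0.01 m or distance between the grasp point and star_c9 below 0.01 m or distance between the grasp point and star_c10 below 0.01 m or distance between the grasp point and star_c11 below 0.01 m or distance between the grasp point and star_c12 below 0.01 m or distance between the grasp point and star_c13 below 0.01 m or distance between the grasp point and star_c14 below 0.01 m or distance between the grasp point and star_c15 below 0.01 m or distance between the grasp point and star_c16 below 0.01 m or distance between the grasp point and star_c17 below 0.01 m or distance between the grasp point and star_c18 below 0.01 m or distance between the grasp point and star_c19 below 0.01 m or distance between the grasp point and star_c20 below 0.01 m or distance between the grasp point and star_c21 below 0.01 m or distance between the grasp point and star_c22 below 0.01 m or distance between the grasp point and star_c23 below 0.01 m).
It fails at once if the barrel is spun (over 6 rad/s) (velocity of joint star above 6 rad/s or velocity of joint star below -6 rad/s).
It fails at once if a bystander is moved by more than 20 mm or lifted (distance of any of glue_pot, glass_jar, screwdriver, pliers, white_cup, gum_block from where it was at the start of the episode above 0.02 m).
It also fails if it takes over 58 s, if anything falls off the work surface, if the arm or the gripper's body presses on something with over 40 N, if the wrist force passes 120 N, or if a joint passes its speed limit or range.

## Working session

There is one attempt and no reset: what is moved stays moved. The work goes in short steps, Python scripts to look and compute and a tool call to move; the robot and the scene stay as the last step left them, time stands still between calls to the robot, and variables do not carry over. Pictures are saved under pics/ and viewed, about 8 in all and at most 12, crops included, and the job is handed in when it is done.

Besides the shell and the picture viewer there is one more tool, called after "Emit:" as name(argument=value, ...) on one line, values as JSON. arm_command: Moves the arm, as the interface text tells. Its arguments: {"type":"object","properties":{"plan":{"type":"array","items":{"type":"array","items":{"type":"array","items":{"type":"number"}}}},"squeeze":{"type":"number"}},"required":["plan"]}

```bash
mkdir -p pics
cat > h.py <<'E'
import numpy as np, cv2
from scipy.spatial.transform import Rotation as R
from station import *
def T_tool():
    o=ctrl.get_obs(); T=np.eye(4); T[:3,:3]=R.from_rotvec(o["tool_rot"]).as_matrix(); T[:3,3]=o["tool_pos"]; return T
def c2w(cam,T=None):
    c=calibration(cam)
    return np.array(c["cam_to_world"]) if "cam_to_world" in c else (T if T is not None else T_tool())@np.array(c["hand_eye"])
def snap(cam,name):
    im=get_image(cam); cv2.imwrite(f"pics/{name}.png",im[:,:,::-1]); return im
def pts(cam,thing,f=mark_of,T=None):
    M=c2w(cam,T); return [(round(d["conf"],2),np.round(M[:3,:3]@np.array(d["at"])+M[:3,3],4)) for d in f(cam,thing)[:2]]
E
python3 - <<'E'
from h import *
o=ctrl.get_obs(); print(o["t"],R.from_rotvec(o["tool_rot"]).as_matrix().round(3))
a=snap("side","s0"); 
for t in ["stand","star_hub","stem_tip","glue_pot","glass_jar","white_cup","screwdriver","pliers","gum_block"]: print("side",t,pts("side",t))
b=snap("top","t0")
for t in ["stand","star_hub","stem_tip","glue_pot","glass_jar","white_cup","screwdriver","pliers","gum_block"]: print("top",t,pts("top",t))
cv2.imwrite("pics/both.png",cv2.resize(np.vstack([a,b])[:,:,::-1],(480,720))[:, :])
for c in("side","top"): print(calibration(c))
E
```

```text
0.0 [[-0.001  0.36   0.933]
 [-0.002  0.933 -0.36 ]
 [-1.    -0.002 -0.   ]]
side stand [(0.87, array([ 0.5827, -0.082 ,  0.003 ]))]
side star_hub [(0.92, array([ 0.4898, -0.088 ,  0.1222]))]
side stem_tip [(0.73, array([ 0.6137, -0.0837,  0.0456]))]
side glue_pot [(0.89, array([ 0.4459, -0.42  ,  0.0006]))]
side glass_jar [(0.78, array([ 0.5654, -0.385 , -0.    ]))]
side white_cup [(0.97, array([ 0.4049, -0.2945, -0.0041])), (0.73, array([ 3.845e-01, -1.317e-01, -3.000e-04]))]
side screwdriver [(0.74, array([ 0.3837, -0.1313, -0.002 ]))]
side pliers [(0.81, array([ 0.3769,  0.0256, -0.0025])), (0.46, array([ 0.4066, -0.2963,  0.0015]))]
side gum_block [(0.84, array([ 6.584e-01,  1.541e-01, -3.000e-04]))]
top stand [(0.63, array([ 5.732e-01, -8.180e-02,  3.000e-04]))]
top star_hub [(0.84, array([ 0.4906, -0.09  ,  0.1235]))]
top stem_tip []
top glue_pot [(0.86, array([ 0.4397, -0.4205, -0.0025]))]
top glass_jar [(0.58, array([ 0.5654, -0.3916,  0.0028]))]
top white_cup [(0.62, array([ 0.4009, -0.2936, -0.0032]))]
top screwdriver [(0.93, array([ 0.3812, -0.137 ,  0.0006]))]
top pliers [(0.7, array([0.3756, 0.0289, 0.0037]))]
top gum_block [(0.48, array([ 0.6635,  0.1567, -0.0011]))]
{'fx': 513.54800091159, 'fy': 513.54800091159, 'cx': 321.73478739731206, 'cy': 236.75505300621614, 'cam_to_world': array([[-0.99755695,  0.04876769, -0.05001839,  0.55541978],
       [ 0.06809366,  0.51890812, -0.85211361,  0.70241811],
       [-0.01560067, -0.8534378 , -0.52096118,  0.6262761 ],
       [ 0.        ,  0.        ,  0.        ,  1.        ]])}
{'fx': 505.5813705635946, 'fy': 505.5813705635946, 'cx': 322.2597937518575, 'cy': 236.46309388719501, 'cam_to_world': array([[ 0.02924611, -0.99262945,  0.11760711,  0.41355187],
       [-0.99940978, -0.02691707,  0.02134374, -0.14295007],
       [-0.01802079, -0.11816192, -0.99283081,  1.1100201 ],
       [ 0.        ,  0.        ,  0.        ,  1.        ]])}
```

Run:
```python
import cv2,numpy as np
a=cv2.imread("pics/s0.png");b=cv2.imread("pics/t0.png")
cv2.imwrite("pics/v1.png",np.hstack([cv2.resize(a,(400,300)),cv2.resize(b,(400,300))]))
cv2.imwrite("pics/v2.png",np.hstack([cv2.resize(a[120:420,240:540],(400,400),interpolation=2),cv2.resize(b[60:360,150:450],(400,400))]))
```

```text
(no output)
```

View pics/s0.png

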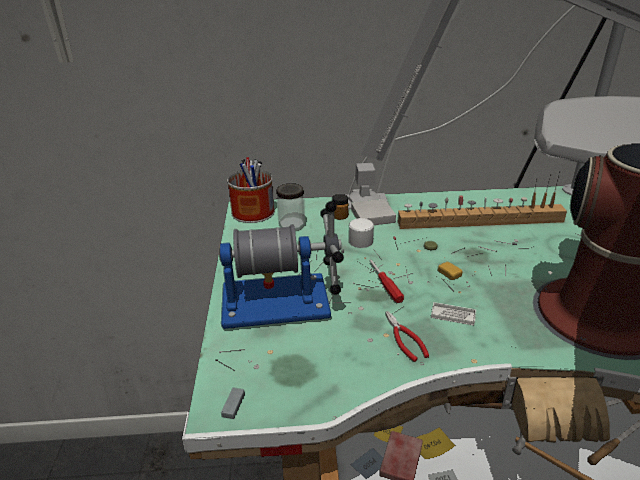

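View pics/t0.png

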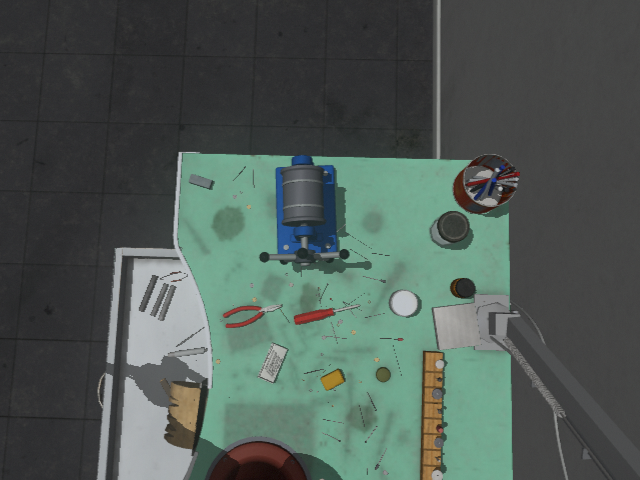

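The stem points almost straight down (tip z 0.046, i.e. axle minus 79 mm). The star shows in the top view at about (303,254), with one arm up and its balls at (264,257) and (345,254). The hub is at about (0.490, -0.089, 0.124). I'll push from above with shut fingers: lift, turn square and shut first, then cross over.

Emit:
arm_command(plan=[[[-0.025,0,0,-7,0,0,0],[-0.025,0,0,-7,0,0,0],[-0.025,0,0,-7,0,0,0],[-0.025,0,0,-1,0,0,0],[0,0,0,0,0,0,0]]])

```text
t: 1.42
tool_pos: [0.2244, 0.5813, 0.3009]
tool_rot: [-0.03, 1.574, 0.019]
contact_force: [-0.2, 0.4, 2.3]
opening: 0.0253
```

Emit:
arm_command(plan=[[[0,-0.0346,0.0147,0,0,0,0],[0,-0.0346,0.0147,0,0,0,0],[0,-0.0346,0.0147,0,0,0,0],[0,-0.0346,0.0147,0,0,0,0],[0,-0.0346,0.0147,0,0,0,0],[0,-0.0346,0.0147,0,0,0,0],[0,-0.0346,0.0147,0,0,0,0],[0,-0.0346,0.0147,0,0,0,0],[0,-0.0346,0.0147,0,0,0,0],[0,-0.0346,0.0147,0,0,0,0],[0,-0.0346,0.0147,0,0,0,0],[0,-0.0346,0.0147,0,0,0,0],[0,-0.0346,0.0147,0,0,0,0],[0,-0.0346,0.0147,0,0,0,0],[0,-0.0346,0.0147,0,0,0,0],[0,-0.0346,0.0147,0,0,0,0],[0,0,0,0,0,0,0]]])

```text
t: 2.83
tool_pos: [0.4842, 0.0122, 0.2956]
tool_rot: [-0.028, 1.571, 0.021]
contact_force: [-0.6, 0.5, -0.7]
opening: 0.0
```

Run:
```python
from h import *
T=T_tool(); w=snap("wrist","w1")
print(T.round(3)); print(calibration("wrist")["hand_eye"])
print("wrist",pts("wrist","star_hub",T=T),pts("wrist","stand",T=T))
for i in range(3):
  s=snap("side","s1"); print("side",pts("side","star_hub"),pts("side","stand"),pts("side","stem_tip"))
cv2.imwrite("pics/v3.png",np.hstack([cv2.resize(w,(400,300)),cv2.resize(s[160:340,180:420],(400,300))])[:,:,::-1])
```

```text
[[-0.    -0.031  1.     0.484]
 [-0.005  1.     0.031  0.012]
 [-1.    -0.005 -0.001  0.296]
 [ 0.     0.     0.     1.   ]]
[[ 1.14886536e-03 -2.71394781e-01  9.62467429e-01 -1.74143316e-01]
 [ 9.99998695e-01 -7.81624624e-04 -1.41406624e-03  7.56443386e-04]
 [ 1.13605844e-03  9.62467798e-01  2.71393529e-01 -6.87180718e-02]
 [ 0.00000000e+00  0.00000000e+00  0.00000000e+00  1.00000000e+00]]
wrist [(0.63, array([ 0.4952, -0.0895,  0.1279])), (0.52, array([ 0.661 ,  0.1589, -0.0019]))] [(0.77, array([ 0.5758, -0.0813,  0.0009]))]
side [(0.96, array([ 0.4914, -0.0869,  0.1241]))] [(0.8, array([ 0.5808, -0.0805,  0.0024]))] [(0.87, array([ 0.6153, -0.0824,  0.0478])), (0.53, array([ 0.4058, -0.2958,  0.0009]))]
side [(0.78, array([ 0.4939, -0.0864,  0.1221])), (0.61, array([ 0.5799, -0.0827, -0.0013]))] [(0.77, array([ 0.5791, -0.0806,  0.001 ]))] [(0.76, array([ 0.6124, -0.084 ,  0.0461]))]
side [(0.89, array([ 0.4912, -0.0869,  0.1226]))] [(0.95, array([ 0.5794, -0.0822,  0.0028]))] [(0.71, array([ 0.6114, -0.0824,  0.0455]))]
```

View pics/v3.png

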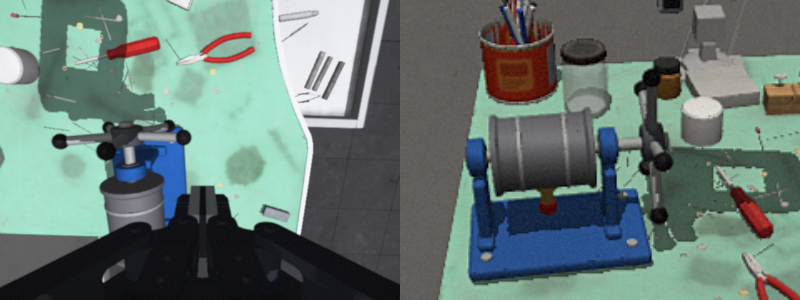

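Emit:
arm_command(plan=[[[0,-0.033,0.005,0,0,0,0],[0,-0.032,0.004,0,0,0,0],[0.03,0,0,0,0,0,0],[0.03,0,0,0,0,0,0],[0.03,0,0,0,0,0,0],[0.02,0,0,0,0,0,0],[0,0,0,0,0,0,0]]])

```text
t: 4.17
tool_pos: [0.4977, -0.0506, 0.1868]
tool_rot: [-0.035, 1.561, 0.028]
contact_force: [-1.6, 0.9, -0.8]
opening: 0.0002
```

Emit:
arm_command(plan=[[[0.0005,-0.006,-0.002,0,0,0,0],[0.0005,-0.006,-0.002,0,0,0,0],[0.001,-0.0066,0,0,0,0,0],[0.001,-0.0066,0,0,0,0,0],[0.001,-0.0066,0,0,0,0,0],[0.002,-0.0075,0,0,0,0,0],[0.002,-0.0075,0,0,0,0,0]]])

```text
t: 4.75
tool_pos: [0.4988, -0.1026, 0.1863]
tool_rot: [-0.04, 1.551, 0.026]
contact_force: [0.7, 0.2, -0.2]
opening: 0.0
```

Run:
```python
from h import *
w=snap("top","t1");s=snap("side","s2"); print(ctrl.get_obs()["contact_force"],pts("side","stem_tip"),pts("side","star_hub"))
cv2.imwrite("pics/v4.png",np.hstack([cv2.resize(w[150:300,200:400],(400,300)),cv2.resize(s[160:340,180:420],(400,300))])[:,:,::-1])
```

```text
[-0.21762966 -0.43323822  0.16452241] [(0.81, array([ 0.6103, -0.0818,  0.0458]))] [(0.76, array([ 0.4901, -0.0882,  0.1232]))]
```

View pics/v4.png

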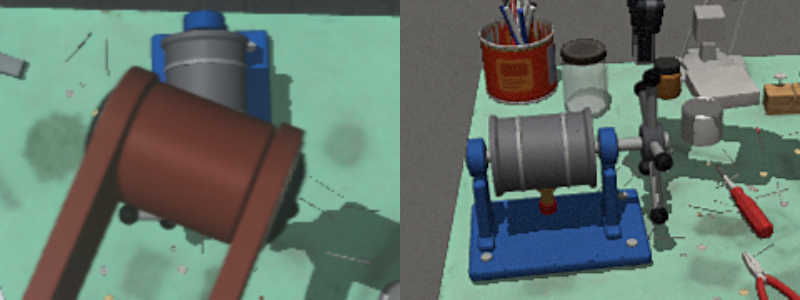

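```bash
cat >> h.py <<'E'
def proj(cam,p):
    c=calibration(cam); q=np.linalg.inv(c2w(cam))@np.append(p,1); return np.round([c["fx"]*q[0]/q[2]+c["cx"],c["fy"]*q[1]/q[2]+c["cy"]])
H=np.array([.4915,-.0875,.125]); Y=np.array([-.07,.9975,0])
def balls(th): # th deg from robot clockwise
    return [(b,H-.08*np.sin(np.radians(b+th))*Y+np.array([0,0,.08*np.cos(np.radians(b+th))])) for b in (36,108,180,252,324)]
E
python3 - <<'E'
from h import *
p=ctrl.get_obs()["tool_pos"]; f=lambda uv:((uv-[180,160])*400/240+[400,0]).round()
print(p,"tcp",f(proj("side",p)),"hub",f(proj("side",H)))
for th in (170,180,190): print(th,[(int(b+th)%360,f(proj("side",q))) for b,q in balls(th)])
E
```

```text
[ 0.49816547 -0.10170471  0.18528922] tcp [645.  87.] hub [652. 142.]
170 [(206, array([658., 213.])), (278, array([665., 173.])), (350, array([653.,  83.])), (62, array([643.,  82.])), (134, array([645., 155.]))]
180 [(216, array([660., 215.])), (288, array([663., 160.])), (0, array([652.,  77.])), (72, array([642.,  88.])), (144, array([647., 167.]))]
190 [(226, array([662., 213.])), (298, array([663., 147.])), (10, array([650.,  72.])), (82, array([642.,  98.])), (154, array([648., 177.]))]
```

Run:
```python
import cv2,numpy as np
s=cv2.imread("pics/s2.png"); cv2.imwrite("pics/v5.png",cv2.resize(s[130:310,280:400],(400,600),interpolation=cv2.INTER_CUBIC))
```

```text
(no output)
```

View pics/v5.png

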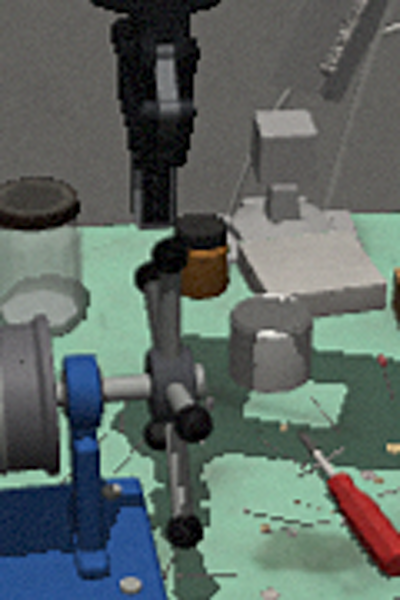

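Run:
```python
from h import *
print("s1 tcp",proj("side",[.4842,.0122,.2956])); 
for d in (0,.03,.073,.1,.14): print(d,proj("side",[.4985,-.102,.1856+d]))
a=cv2.imread("pics/s1.png")[60:240,270:400]; w=cv2.imread("pics/w1.png")[260:480,160:480]
cv2.imwrite("pics/v6.png",np.hstack([cv2.resize(a,(400,554)),cv2.resize(cv2.resize(w,(400,275)),(400,554))]))
c=calibration("wrist"); M=np.linalg.inv(c["hand_eye"])
for p in ([0,0,0],[0,0,-.011],[-.03,0,0],[-.03,0,-.011]):
    q=M@np.append(p,1); print(p,c["fx"]*q[0]/q[2]+c["cx"],c["fy"]*q[1]/q[2]+c["cy"])
```

```text
s1 tcp [341. 183.]
0 [327. 212.]
0.03 [327. 197.]
0.073 [326. 175.]
0.1 [326. 160.]
0.14 [326. 137.]
[0, 0, 0] 322.88223130129717 288.18054852350497
[0, 0, -0.011] 322.8363892536202 264.3686505013778
[-0.03, 0, 0] 322.5910921432522 318.0100980957188
[-0.03, 0, -0.011] 322.5310477896565 290.32173478322096
```

View pics/v6.png

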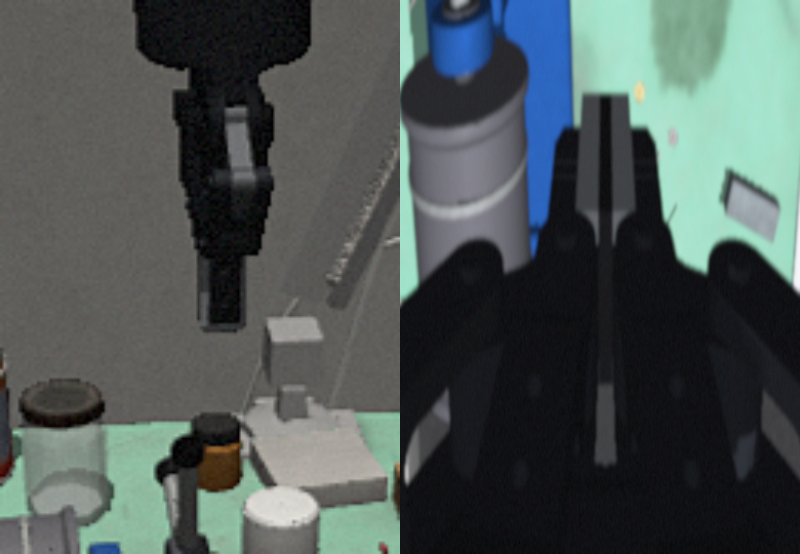

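The side view shows the shut fingertips ending about 30 mm short of the reported TCP, and the wrist view agrees. The tips seem to have passed over the ball without contact, and star and stem are unmoved. New plan: push each ball with the flat outside of the finger, with tips 30 mm lower, starting from the +y side.

Emit:
arm_command(plan=[[[-0.02,0,0,0,1.1,0,0],[-0.02,0,0,0,0,0,0],[0,0.031,-0.002,0,0,0,0],[0,0.031,-0.002,0,0,0,0],[0,0.031,-0.002,0,0,0,0],[0,0.031,-0.002,0,0,0,0],[0.03,0,0,0,0,0,0],[0.03,0,0,0,0,0,0],[0.03,0,0,0,0,0,0],[0.027,0,0,0,0,0,0],[0,0,0,0,0,0,0]]])

```text
t: 5.87
tool_pos: [0.4858, 0.0316, 0.1092]
tool_rot: [-0.04, 1.565, 0.033]
contact_force: [-0.6, 0.1, 0.1]
opening: 0.0003
```

Run:
```python
from h import *
T=T_tool(); w=snap("wrist","w3");s=snap("side","s3"); print(T.round(3))
p=T[:3,3]; f=lambda uv:((uv-[270,110])*400/160).round()
print("tcp",f(proj("side",p)),"tip+30",f(proj("side",p+[0,0,.03])),pts("side","stem_tip"))
cv2.imwrite("pics/v7.png",np.hstack([cv2.resize(s[110:310,270:430],(400,500)),cv2.resize(w[100:400,200:440],(400,500))])[:,:,::-1])
```

```text
[[ 0.006 -0.046  0.999  0.486]
 [-0.005  0.999  0.046  0.032]
 [-1.    -0.005  0.006  0.109]
 [ 0.     0.     0.     1.   ]]
tcp [178. 452.] tip+30 [178. 418.] [(0.84, array([ 0.6122, -0.0852,  0.0471]))]
```

View pics/v7.png

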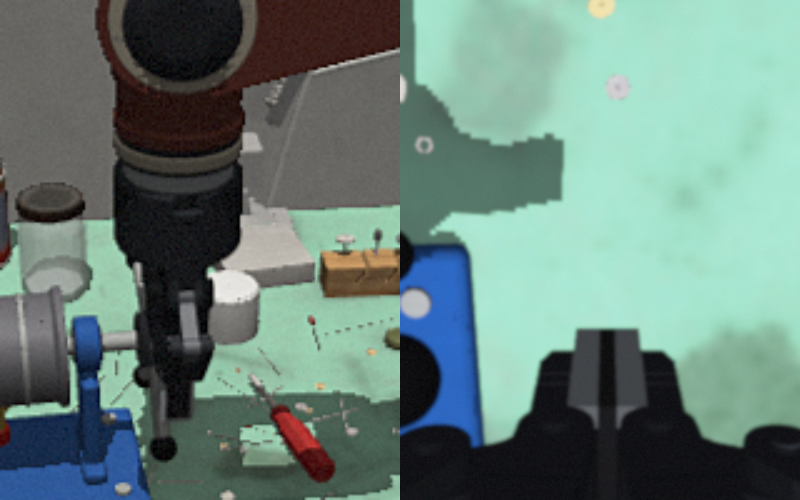

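The fingertip shows at (178,418) in the left crop, which confirms the 30 mm offset. It stands clear on the +y side of the left ball, so I start the first stroke.

Emit:
arm_command(plan=[[[0,-0.013,0,0,0,0,0],[0,-0.012,0,0,0,0,0],[-0.007,-0.0035,0,0,0,0,0],[-0.008,-0.0035,0,0,0,0,0],[-0.004,-0.004,0,0,0,0,0],[-0.004,-0.004,0,0,0,0,0],[-0.004,-0.004,0,0,0,0,0],[-0.004,-0.0057,0,0,0,0,0],[-0.004,-0.0057,0,0,0,0,0],[-0.004,-0.0057,0,0,0,0,0]]])

```text
t: 6.85
tool_pos: [0.5009, -0.0331, 0.176]
tool_rot: [-0.045, 1.529, 0.03]
contact_force: [0.4, 0.0, -0.3]
opening: 0.0001
```

Run:
```python
from h import *
T=T_tool(); w=snap("wrist","w4");s=snap("side","s4"); print(T.round(3),ctrl.get_obs()["contact_force"])
print(pts("side","stem_tip"),pts("wrist","stem_tip",T=T))
cv2.imwrite("pics/v8.png",np.hstack([cv2.resize(s[110:310,220:420],(400,400)),cv2.resize(w[100:400,150:450],(400,400))])[:,:,::-1])
```

```text
[[ 0.041 -0.048  0.998  0.501]
 [-0.008  0.999  0.048 -0.033]
 [-0.999 -0.01   0.041  0.176]
 [ 0.     0.     0.     1.   ]] [-0.59156058  0.20800432  0.05214924]
[(0.71, array([ 0.6156, -0.0827,  0.0462]))] []
```

View pics/v8.png

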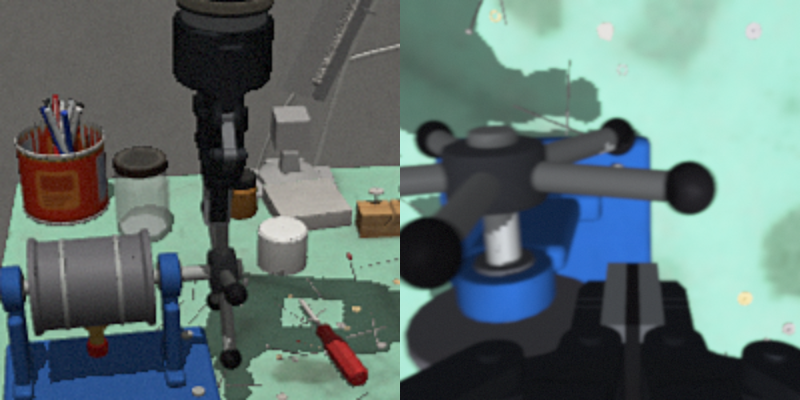

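No contact: the arm drifts up about 2–3 mm per small row, so the tip passed over the ball. I go back, correct the tilt, and stroke in short calls with compensation.

Emit:
arm_command(plan=[[[0,0.031,-0.006,0,2.3,0,0],[0,0.032,-0.006,0,0,0,0],[0.026,0,0,0,0,0,0],[0.026,0,0,0,0,0,0],[0.022,0,0,0,0,0,0],[0,0,0,0,0,0,0]]])

```text
t: 7.55
tool_pos: [0.4848, 0.0325, 0.0972]
tool_rot: [-0.044, 1.572, 0.03]
contact_force: [-0.9, -0.1, 0.1]
opening: -0.0004
```

Emit:
arm_command(plan=[[[0.002,-0.012,-0.0005,0,0.2,0,0],[0.002,-0.012,-0.0005,0,0.2,0,0],[0.002,-0.004,-0.0005,0,0.2,0,0]]])

```text
t: 7.8
tool_pos: [0.4835, 0.0103, 0.0922]
tool_rot: [-0.033, 1.586, 0.045]
contact_force: [-4.6, 32.8, 12.0]
opening: -0.0002
```

Emit:
arm_command(plan=[[[-0.003,-0.004,0,0,-0.3,0,0],[-0.003,-0.004,0,0,-0.3,0,0]]])

```text
t: 7.97
tool_pos: [0.4842, 0.0096, 0.1003]
tool_rot: [-0.015, 1.575, 0.061]
contact_force: [-2.4, 12.3, 1.4]
opening: 0.0
```

Run:
```python
from h import *
print(ctrl.get_obs()["contact_force"],[pts("side","stem_tip") for i in range(1) if get_image("side") is not None])
```

```text
[-2.37041021 12.3368666   1.38421473] [[(0.94, array([ 0.6121, -0.0745,  0.049 ])), (0.34, array([ 0.3743,  0.0275, -0.0017]))]]
```

Contact, and the stem has moved about 6° in the right direction. I continue.

Emit:
arm_command(plan=[[[-0.004,-0.005,0,0,0,0,0],[-0.004,-0.006,0,0,0,0,0],[-0.003,-0.006,0,0,0.2,0,0]]])

```text
t: 8.32
tool_pos: [0.4845, 0.0032, 0.117]
tool_rot: [0.007, 1.58, 0.086]
contact_force: [-5.4, 16.7, 7.4]
opening: -0.0004
```

Emit:
arm_command(plan=[[[-0.003,-0.006,0,0,0.2,0,0],[-0.002,-0.007,0,0,0.2,0,0],[-0.002,-0.007,0,0,0.2,0,0]]])

```text
t: 8.57
tool_pos: [0.486, -0.0069, 0.1317]
tool_rot: [0.027, 1.589, 0.111]
contact_force: [-1.6, 10.2, 7.3]
opening: 0.0001
```

Run:
```python
from h import *
s=snap("side","s5");print(T_tool().round(3),ctrl.get_obs()["contact_force"],pts("side","stem_tip"))
```

```text
[[-0.019 -0.052  0.998  0.487]
 [ 0.084  0.995  0.054 -0.009]
 [-0.996  0.085 -0.015  0.133]
 [ 0.     0.     0.     1.   ]] [-1.97018378  6.29979886  5.95318449] [(0.7, array([ 0.6113, -0.0434,  0.0564]))]
```

Emit:
arm_command(plan=[[[-0.002,-0.009,0,0,0,-1.5,0],[-0.002,-0.009,0,0,0,-1.5,0],[-0.001,-0.009,0,0,0,-1.5,0],[-0.001,-0.009,0,0,0,-1,0]]])

```text
t: 9.0
tool_pos: [0.4924, -0.0446, 0.1455]
tool_rot: [-0.048, 1.576, 0.036]
contact_force: [-0.3, 3.7, 1.9]
opening: -0.0002
```

Run:
```python
from h import *
s=snap("side","s6");print(T_tool().round(3),ctrl.get_obs()["contact_force"],pts("side","stem_tip"))
```

```text
[[-0.004 -0.053  0.999  0.493]
 [-0.01   0.999  0.053 -0.046]
 [-1.    -0.009 -0.005  0.146]
 [ 0.     0.     0.     1.   ]] [0.13463855 0.35673991 0.88168352] [(0.72, array([ 0.6094, -0.0143,  0.083 ]))]
```

Emit:
arm_command(plan=[[[0,-0.009,0,0,0,0,0],[0,-0.009,0,0,0,0,0],[0,-0.009,0,0,0,0,0]]])

```text
t: 9.35
tool_pos: [0.4941, -0.0735, 0.1457]
tool_rot: [-0.048, 1.574, 0.037]
contact_force: [0.2, 2.3, 1.1]
opening: -0.0004
```

Run:
```python
from h import *
s=snap("side","s7");print(T_tool().round(3),ctrl.get_obs()["contact_force"],pts("side","stem_tip"))
```

```text
[[-0.004 -0.053  0.999  0.494]
 [-0.008  0.999  0.053 -0.075]
 [-1.    -0.008 -0.004  0.146]
 [ 0.     0.     0.     1.   ]] [ 1.08178483 -0.59057709  0.81819613] [(0.69, array([ 0.6061, -0.0038,  0.1079]))]
```

Emit:
arm_command(plan=[[[-0.03,0.006,0,0,0,0,0],[-0.025,0.006,0,0,0,0,0],[0,0.032,-0.001,0,0,0,0],[0,0.032,-0.001,0,0,0,0],[0,0.029,-0.001,0,0,0,0],[0.033,0,0,0,0,0,0],[0.033,0,0,0,0,0,0],[0.03,0,0,0,0,0,0],[0,0,0,0,0,0,0]]])

```text
t: 10.2
tool_pos: [0.4865, 0.0266, 0.103]
tool_rot: [-0.047, 1.572, 0.021]
contact_force: [-0.7, 0.2, -1.2]
opening: -0.0001
```

Run:
```python
from h import *
s=snap("side","s8");print(T_tool().round(3),ctrl.get_obs()["contact_force"],pts("side","stem_tip"))
```

```text
[[ 0.002 -0.043  0.999  0.488]
 [-0.017  0.999  0.043  0.026]
 [-1.    -0.017  0.001  0.106]
 [ 0.     0.     0.     1.   ]] [ 0.787456   -0.17282094  0.23913912] [(0.75, array([ 0.6084, -0.0042,  0.1108]))]
```

Emit:
arm_command(plan=[[[0.001,-0.008,0,0,0,0,0],[0.001,-0.007,0,0,0,0,0],[-0.003,-0.006,0,0,0,-0.8,0],[-0.003,-0.006,0,0,0,-0.8,0],[-0.003,-0.006,0,0,0,-0.8,0]]])

```text
t: 10.72
tool_pos: [0.4976, -0.0047, 0.127]
tool_rot: [-0.068, 1.548, -0.006]
contact_force: [1.2, 7.0, 1.5]
opening: 0.0001
```

Emit:
arm_command(plan=[[[-0.002,-0.007,0,0,0.2,-1,0],[-0.002,-0.007,0,0,0.2,-1,0],[-0.002,-0.008,0,0,0,-1,0]]])

```text
t: 10.97
tool_pos: [0.5038, -0.0259, 0.1428]
tool_rot: [-0.105, 1.538, -0.047]
contact_force: [1.5, 3.9, -0.6]
opening: 0.0
```

Run:
```python
from h import *
s=snap("side","s9");print(T_tool().round(3),ctrl.get_obs()["contact_force"],pts("side","stem_tip"))
```

```text
[[ 0.035 -0.035  0.999  0.504]
 [-0.099  0.994  0.038 -0.027]
 [-0.994 -0.1    0.031  0.144]
 [ 0.     0.     0.     1.   ]] [2.33017323 0.46996743 0.9809963 ] [(0.82, array([ 0.607 , -0.006 ,  0.1476]))]
```

Emit:
arm_command(plan=[[[0.001,-0.008,-0.004,0,0.6,1.2,0],[0.001,-0.009,-0.004,0,0.6,1.2,0],[0.001,-0.009,-0.003,0,0.6,1.2,0]]])

```text
t: 11.32
tool_pos: [0.5069, -0.0503, 0.1518]
tool_rot: [-0.054, 1.535, 0.008]
contact_force: [5.6, 5.4, 4.1]
opening: 0.0
```

Run:
```python
from h import *
s=snap("side","s10");print(T_tool().round(3),ctrl.get_obs()["contact_force"],pts("side","stem_tip"))
```

```text
[[ 0.036 -0.038  0.999  0.507]
 [-0.031  0.999  0.039 -0.053]
 [-0.999 -0.032  0.035  0.152]
 [ 0.     0.     0.     1.   ]] [8.86354225 2.19370186 4.13473385] [(0.72, array([ 0.6081, -0.0155,  0.1731]))]
```

The finger is slipping behind the star plane (x force 9 N, x = 0.507). I back off, recentre and resume.

Emit:
arm_command(plan=[[[0.003,0.015,0,0,0.5,0,0],[0,0.01,-0.008,0,0.7,1,0],[0.004,0,-0.01,0,0.7,0.7,0],[0.002,0,0,0,0,0,0]]])

```text
t: 11.75
tool_pos: [0.4875, -0.031, 0.1437]
tool_rot: [-0.032, 1.57, 0.023]
contact_force: [-0.2, 0.0, -0.3]
opening: -0.0001
```

Run:
```python
from h import *
s=snap("side","s11");print(T_tool().round(3),ctrl.get_obs()["contact_force"],pts("side","stem_tip"))
```

```text
[[ 0.002 -0.034  0.999  0.488]
 [-0.006  0.999  0.034 -0.031]
 [-1.    -0.006  0.001  0.143]
 [ 0.     0.     0.     1.   ]] [ 0.03296328  0.17409078 -0.90343279] [(0.63, array([ 0.6079, -0.0179,  0.1757]))]
```

Emit:
arm_command(plan=[[[0.001,-0.009,-0.0005,0,0,0,0],[0.001,-0.009,-0.0005,0,0,0,0],[0.001,-0.008,-0.0005,0,0,0,0],[0.001,-0.008,-0.0005,0,0,0,0],[0.001,-0.007,-0.0005,0,0,0,0]]])

```text
t: 12.27
tool_pos: [0.4895, -0.0746, 0.1428]
tool_rot: [-0.031, 1.561, 0.025]
contact_force: [1.1, 3.6, 0.4]
opening: -0.0
```

Run:
```python
from h import *
s=snap("side","s12");print(T_tool().round(3),ctrl.get_obs()["contact_force"],pts("side","stem_tip"))
```

```text
[[ 0.009 -0.035  0.999  0.489]
 [-0.005  0.999  0.035 -0.076]
 [-1.    -0.005  0.009  0.143]
 [ 0.     0.     0.     1.   ]] [ 0.53841524 -1.04840017  0.8285965 ] [(0.94, array([ 0.6108, -0.0428,  0.1967]))]
```

Emit:
arm_command(plan=[[[-0.03,0.006,0,0,0.3,0,0],[-0.025,0.006,0,0,0.3,0,0],[0,0.032,-0.001,0,0,0,0],[0,0.032,-0.001,0,0,0,0],[0,0.029,-0.001,0,0,0,0],[0.033,0,0,0,0,0,0],[0.033,0,0,0,0,0,0],[0.028,0,0,0,0,0,0],[0,0,0,0,0,0,0]]])

```text
t: 13.12
tool_pos: [0.4805, 0.029, 0.1001]
tool_rot: [-0.03, 1.576, 0.014]
contact_force: [-1.2, -0.3, -1.1]
opening: 0.0001
```

Emit:
arm_command(plan=[[[0.001,-0.008,-0.0005,0,0.1,0,0],[0.001,-0.006,-0.0005,0,0.1,0,0],[-0.002,-0.005,-0.001,0,0.3,-0.4,0],[-0.002,-0.005,-0.001,0,0.3,-0.4,0]]])

```text
t: 13.45
tool_pos: [0.4777, 0.0036, 0.1037]
tool_rot: [-0.039, 1.593, 0.004]
contact_force: [-0.4, 17.5, 5.5]
opening: 0.0001
```

Run:
```python
from h import *
s=snap("side","s13");print(T_tool().round(3),ctrl.get_obs()["contact_force"],pts("side","stem_tip"))
```

```text
[[-0.022 -0.028  0.999  0.478]
 [-0.022  0.999  0.027  0.004]
 [-1.    -0.021 -0.022  0.105]
 [ 0.     0.     0.     1.   ]] [-3.20484796  6.62107159  1.90359086] [(0.65, array([ 0.6104, -0.0433,  0.1961]))]
```

Emit:
arm_command(plan=[[[-0.003,0.003,0.006,0,-0.6,0,0],[-0.003,-0.006,0.001,0,-0.4,0,0],[-0.003,-0.007,0,0,0,-0.4,0],[-0.003,-0.006,0,0,0,-0.4,0]]])

```text
t: 13.88
tool_pos: [0.4881, -0.0038, 0.1252]
tool_rot: [-0.032, 1.569, 0.011]
contact_force: [-3.9, 8.6, 3.9]
opening: 0.0001
```

Run:
```python
from h import *
s=snap("side","s14");print(T_tool().round(3),ctrl.get_obs()["contact_force"],pts("side","stem_tip"))
```

```text
[[ 0.004 -0.027  1.     0.489]
 [-0.016  1.     0.027 -0.005]
 [-1.    -0.016  0.004  0.126]
 [ 0.     0.     0.     1.   ]] [-2.18132447  7.92513628  5.63047898] [(0.59, array([ 0.6111, -0.063 ,  0.2037]))]
```

Emit:
arm_command(plan=[[[-0.001,-0.006,0,0,0,0,0],[-0.001,-0.005,0,0,0,0,0]]])

```text
t: 14.15
tool_pos: [0.4919, -0.0125, 0.1336]
tool_rot: [-0.027, 1.559, 0.016]
contact_force: [-2.0, 5.5, 2.4]
opening: 0.0002
```

Run:
```python
from h import *
for i in range(2):
  s=snap("side","s15");print(pts("side","stem_tip"))
print(T_tool().round(3),ctrl.get_obs()["contact_force"])
```

```text
[(0.68, array([ 0.6143, -0.0758,  0.2037]))]
[(0.8, array([ 0.6138, -0.0728,  0.2034]))]
[[ 0.012 -0.027  1.     0.492]
 [-0.01   1.     0.027 -0.014]
 [-1.    -0.01   0.012  0.133]
 [ 0.     0.     0.     1.   ]] [0.5033061  4.73967845 2.8166361 ]
```

Emit:
arm_command(plan=[[[0,-0.003,0,0,0,0,0]]])

```text
t: 14.43
tool_pos: [0.4927, -0.0158, 0.1338]
tool_rot: [-0.028, 1.557, 0.015]
contact_force: [-0.8, 5.5, 3.3]
opening: -0.0001
```

Emit:
arm_command(plan=[[[0,0.015,0,0,0,0,0],[0,0.03,0,0,0,0,0],[0,0.035,0,0,0,0,0],[-0.02,0.035,0,0,0,0,0],[-0.03,0.035,0,0,0,0,0],[-0.03,0.035,0,0,0,0,0],[-0.03,0.035,0,0,0,0,0],[0,0,0,0,0,0,0]]])

```text
t: 15.1
tool_pos: [0.4877, 0.1974, 0.2378]
tool_rot: [-0.032, 1.554, -0.006]
contact_force: [0.1, -0.1, 2.0]
opening: -0.0001
```

Run:
```python
from h import *
for i in range(4):
  s=snap("side","s16");t=snap("top","t16");print(pts("side","stem_tip"),pts("top","stem_tip"),pts("side","star_hub"),pts("top","star_hub"),pts("top","stand"))
for th in (-5,0,5):
  print(th,[(int(b+th)%360,proj("side",q),proj("top",q)) for b,q in balls(th)])
  x=np.array([.0083,-.00,0]);tip=H+np.array([.1187,.0083,0])-.079*np.sin(np.radians(th))*Y+[0,0,.079*np.cos(np.radians(th))];print("stem",proj("side",tip),proj("top",tip))
print(T_tool()[:3,3].round(3),[(b,pts("side",b)[:1]) for b in ("glue_pot","glass_jar","screwdriver","pliers","white_cup","gum_block")])
cv2.imwrite("pics/v9.png",np.hstack([cv2.resize(s[150:330,200:380],(400,400)),cv2.resize(t[140:290,230:380],(400,400))])[:,:,::-1])
```

```text
[(0.82, array([ 0.6108, -0.0779,  0.205 ])), (0.64, array([ 0.3829, -0.1329, -0.0012]))] [(0.92, array([ 0.6082, -0.0775,  0.2037]))] [(0.87, array([ 0.4924, -0.0895,  0.1198]))] [(0.68, array([ 0.4898, -0.0922,  0.1228]))] [(0.9, array([ 0.5732, -0.0829,  0.002 ])), (0.59, array([ 0.492 , -0.0919,  0.1189]))]
[(0.7, array([ 0.6131, -0.0801,  0.2063]))] [(0.64, array([ 0.6083, -0.0779,  0.2042]))] [(0.88, array([ 0.4926, -0.0885,  0.123 ])), (0.61, array([ 5.803e-01, -8.240e-02, -5.000e-04]))] [(0.63, array([ 0.4936, -0.0923,  0.1235]))] [(0.88, array([ 5.724e-01, -8.310e-02,  3.000e-04]))]
[] [(0.88, array([ 0.6083, -0.0755,  0.2017]))] [(0.72, array([ 0.4907, -0.0853,  0.1254]))] [(0.59, array([ 0.4931, -0.0911,  0.1214]))] [(0.85, array([ 0.5735, -0.081 , -0.0007]))]
[(0.55, array([ 0.6121, -0.0781,  0.2036]))] [(0.85, array([ 0.6049, -0.0773,  0.2018])), (0.39, array([ 0.4041, -0.2934, -0.0013]))] [(0.6, array([ 0.4899, -0.0885,  0.1217]))] [(0.63, array([ 0.489 , -0.0918,  0.1238]))] [(0.57, array([ 0.575 , -0.0856,  0.0024]))]
-5 [(31, array([328., 201.]), array([325., 252.])),
[... 417 characters left out ...]
8.])), (324, array([336., 227.]), array([277., 254.]))]
stem [263. 212.] [299. 187.]
5 [(41, array([327., 202.]), array([331., 252.])), (113, array([326., 239.]), array([341., 255.])), (185, array([332., 282.]), array([303., 259.])), (257, array([339., 278.]), array([266., 258.])), (329, array([335., 223.]), array([280., 254.]))]
stem [263. 210.] [303. 187.]
[0.485 0.193 0.231] [('glue_pot', [(0.67, array([ 0.4459, -0.421 ,  0.0016]))]), ('glass_jar', [(0.69, array([ 0.5668, -0.3836,  0.0012]))]), ('screwdriver', [(0.92, array([ 0.3821, -0.1313, -0.0008]))]), ('pliers', [(0.69, array([0.3764, 0.0272, 0.0011]))]), ('white_cup', []), ('gum_block', [(0.79, array([ 0.6597,  0.1555, -0.0023]))])]
```

View pics/v9.png

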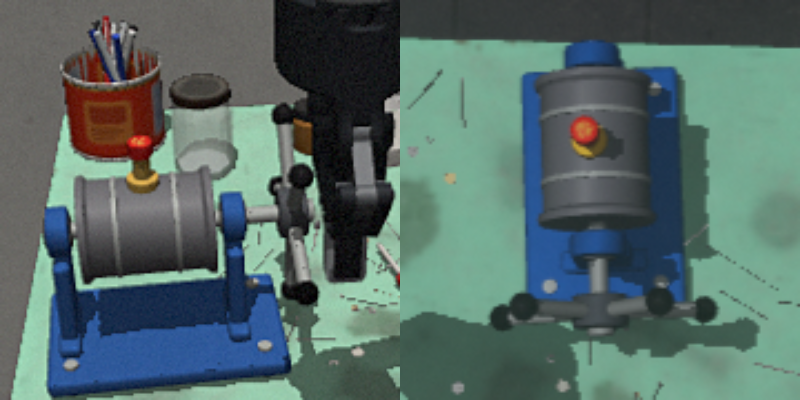

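The red cap is at about (299,189) in the full top image, where 0° predicts (299,187). The ball positions suggest about -1.5 to -3°, inside the 7° limit. The arm is clear, so I settle and hand in.

Emit:
arm_command(plan=[[[0,0.02,0,0,0,0,0],[0,0,0,0,0,0,0],[0,0,0,0,0,0,0]]])

```text
t: 17.05
tool_pos: [0.485, 0.2132, 0.2306]
tool_rot: [-0.031, 1.564, -0.013]
contact_force: [0.2, 0.2, -0.2]
opening: -0.0002
```

Run:
```python
from h import *
get_image("top"); print(pts("top","stem_tip"),pts("top","white_cup"),ctrl.get_obs()["contact_force"]); print(finish_job())
```

```text
[(0.9, array([ 0.6074, -0.0774,  0.203 ])), (0.28, array([ 0.4901, -0.088 ,  0.1213]))] [(0.63, array([ 0.4027, -0.2913, -0.0015])), (0.43, array([ 0.6641,  0.1581, -0.0022]))] [-0.28011727 -0.11350344 -0.43983835]
the job is handed in; nothing more can be done
None
```

I turned the star about 180° clockwise with three pushes on successive arms, using the outside of the shut fingers. I then drew the arm clear and handed the job in at about 17 s.

**Last checks**
- **Stem:** the tip is at about 0.203 m high, and the stem is estimated within about 3° of vertical. The side view, the top view and the ball positions agree to within a few degrees.
- **Bystanders:** all six were found within a few millimetres of where they started.
- **Arm:** it stood clear of everything, and the force reading was near zero.

**What disagreed or went wrong**
- **Fingertip offset:** the pictures showed the shut fingertips ending about 30 mm short of the reported TCP. Because of this, and because the arm drifts upward in small steps, two early passes missed the star without contact.
- **Possible rule breach:** in the first miss, the reported TCP says the grasp point passed within about 10 mm of the top ball. The pictures put the tips just above that ball with nothing between the fingers. I could not tell whether the no-grip rule counted this.
- **Slip in the second push:** the finger began to slide behind the star plane, so I backed off and recentred it.
- **Contact force:** it briefly reached about 35 N on the fingers.

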